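# Find the socket that fits the antenna clamp nut and nip it up

## Task

The clamp nut at the foot of the horn antenna stand is loose and its size is unknown: try the sockets from the red tray on it, standing any that does not fit back in the tray. Push the one that fits fully down over the nut and with it turn the nut about an eighth of a turn clockwise (seen from above). Finish still holding that socket, upright and fully home on the nut; do not disturb the multimeter, the jar or the screwdriver.

Things in the scene. Friction and masses are not known exactly. Their poses are not given: they have to be found in the camera images.
- antenna: Horn antenna stand, fixed: steel base 260 x 120 x 12 mm, black bracket, grey horn. Origin on the bench under the pivot axis, on which one clamp nut sits. Upright and horn begin 114 mm from that axis along the stand's +x and reach 200 mm up; nearer to it nothing is above 36 mm.
- mount_plate: Fixed dark plate 210 x 70 x 17 mm with no antenna on it; the two clamp nuts that are not on the antenna stand sit on it. Not part of the job. Origin under its centre.
- nut_a_seat (a point): Axis of a hexagon clamp nut, at the top of its 44 mm washer, 20 mm above the bench, where a socket's mouth comes to rest. z up; x points squarely at a flat and turns with the nut. Three nuts of different size change places; work on the one on the antenna's axis. Each fits one socket only, not marked which. Brass, 6.5 to 11 mm high, chamfered; the stud shows 5 mm above it.
- nut_a (a joint): Turn of nut a, rad: 0 at the start, grows clockwise seen from above (tightening). About 0.06 N m of friction, stays where left, free from -3 to 3.
- nut_b_seat (a point): Axis of a hexagon clamp nut, at the top of its 44 mm washer, 20 mm above the bench, where a socket's mouth comes to rest. z up; x points squarely at a flat and turns with the nut. One of the three nuts, see nut_a_seat. A socket too small stops on top of the nut; one too large drops over it to the washer but turns idly.
- nut_b (a joint): Turn of nut b, rad: 0 at the start, grows clockwise seen from above (tightening). About 0.06 N m of friction, stays where left, free from -3 to 3.
- nut_c_seat (a point): Axis of a hexagon clamp nut, at the top of its 44 mm washer, 20 mm above the bench, where a socket's mouth comes to rest. z up; x points squarely at a flat and turns with the nut. One of the three nuts, see nut_a_seat.
- nut_c (a joint): Turn of nut c, rad: 0 at the start, grows clockwise seen from above (tightening). About 0.06 N m of friction, stays where left, free from -3 to 3.
- socket_13: Deep 13 mm socket, round steel, 20 mm diameter, 77 mm long, about 110 g, standing mouth down in the tray. Origin at the centre of its mouth (lower end), z up; x points squarely at a flat of its hexagon bore (every 60 degrees). Bore 13.7 mm across flats, 40 mm deep; 6 degrees of free turn either way on its own nut.
- socket_17: Deep 17 mm socket, round steel, 26 mm diameter, 77 mm long, about 160 g, standing mouth down in the tray. Origin at the centre of its mouth (lower end), z up; x points squarely at a flat of its hexagon bore (every 60 degrees). Bore 18.0 mm across flats, 40 mm deep; 6 degrees of free turn either way on its own nut.
- socket_22: Deep 22 mm socket, round steel, 32 mm diameter, 77 mm long, about 240 g, standing mouth down in the tray. Origin at the centre of its mouth (lower end), z up; x points squarely at a flat of its hexagon bore (every 60 degrees). Bore 23.2 mm across flats, 40 mm deep; 6 degrees of free turn either way on its own nut.
- tray: Fixed red tray 270 (x) x 90 (y) mm, floor 4 mm, rim 16 mm above the bench. Origin under its centre. The three sockets stand in a row along its x axis, about 85 mm apart, in any order.
- multimeter: Bystander: red multimeter lying flat, 180 x 86 x 46 mm, origin under its centre.
- parts_jar: Bystander: small closed jar, 56 mm diameter, 70 mm high, origin under its centre.
- screwdriver: Bystander: screwdriver with a red handle, about 200 mm long, lying on the bench along its own x axis.
Mind the look-alikes: they are no part of the job. Leave any orange look-alike of the socket_22 alone.

How it is judged:
By the outcome, as a careful person would: the job done as asked, in the order asked, and still so for the second after the job is handed in, while the arm keeps its last pose, push and grip.
It also fails if it takes over 72 s, if anything falls off the work surface, if the arm or the gripper's body presses on something with over 40 N, if the wrist force passes 120 N, or if a joint passes its speed limit or range.

## Robot

A 6-joint arm with a two-finger parallel gripper is mounted at the origin on the work surface. World frame = base frame: x ahead of the robot, y to its left, z up, the work surface at z = 0. Lengths are in m, angles in rad, forces in N, time in s.
With the tool pointing down it reaches from about 0.375 to 0.975 m from the base axis. Payload 3.8 kg.
Tool frame: the origin (TCP) lies at the very end of the fingers, on their centre line; the grasp point (between the pads) lies 19 mm behind it; y points along the fingers, x is the direction in which the jaws open and shut, and the axes are right-handed (so a half turn about y gives the same grasp; the last joint's range is limited). The gripper opens to 85 mm and grips with 20 to 120 N. Pads are 22 mm wide; open, the fingers measure 114 mm over their backs; the gripper's body (76 mm by 85 mm) begins 54 mm behind the grasp point. The pads swing forward as they close: fully open they stand 13 mm farther back than shut.
Start: joints at [1.263, 0.264, 1.604, -0, 1.274, -0.037], TCP at [0.181, 0.65, 0.231] pointing down, gripper open.
Joint ranges: [-2.63, 2.63], [-0.94, 2.18], [0.31, 2.57], [-1.31, 4.45], [0, 2.66], [-2.55, 2.55]. Speed limits (rad/s): [2.57, 2.57, 3.14, 3.14, 3.14, 3.14].

## Interface

Orientations are given as a rotation vector (axis times angle).
In Python, from workcell import bot, cams gives the robot as it stands.
- The arm moves only by the tool play_rows, never from a script. Its argument "motion" is a list of rows, each a list of 2 entries, a list of its own where there are three numbers: the shift along the world's x, y, z normalised to -1 to 1, where 1 is 400 mm, then the turn, a rotation vector about the world's x, y, z normalised to -1 to 1, where 1 is pi/4 rad. In form: [[[tx, ty, tz], [ax, ay, az]], ...]. A call has 1 to 10 rows; each row is the pose to reach, as a shift and turn from the pose commanded when the call began; what a row does not reach only later rows make up. A row lasts 1/8 s, in which the tool goes at most 62.5 mm and 10.7 degrees, less where a joint would pass 70% of its speed; a pose out of reach is approached as far as the arm can. A call with a number of a shift or a turn outside -1 to 1 is refused whole. A call with a gripper value outside its range is refused whole. "gripper" is the closure, from 0 (fully open) to 1 (shut), set as the call begins (left out, the last holds). The fingers move at their own pace and stop on an object; "squeeze" is the grip in N (left out, the last holds). Time passes only in rows, so rows that repeat a pose let the fingers close. It gives the time, the measured TCP pose, the force and the opening at its end, in the units of the state.
- bot.read_state(): the state, without advancing time (a new reading comes with each control period).
- cams.read_camera(name): name is "scene" or "top" or "wrist"; returns (picture, depth): 480x640x3 uint8, red, green, blue; 480x640 float32, m along the optical axis (not along the pixel's ray), 0 where there is no reading.
- cams.calibration(name): a dict with "mtx" (3x3 intrinsics, pixels), "R" (3x3) and "t" (3): a world point X has camera coordinates R X + t; the wrist camera has in their place "tool_from_camera" (4x4, takes a point from camera to tool coordinates, whose origin is the TCP and whose axes are the tool frame's). Camera axes: x right, y down, z forward; pixel columns grow to the right and rows downward; lengths in m; the calibration is good to about 2 mm. The wrist camera is an equidistant fisheye: a pixel r from the principal point sees the ray r / f radians off the axis. A picture is of the moment at which its call begins: read the wrist's pose just before it. calibration takes no time and is no camera call.
- bot.finish_job(): hands the job in, once; it reports no verdict.
Trained networks look in the newest picture that a camera, given by its name, has taken for a name from the list of things; names that differ only in an ending like _2 or _b are one class to them, and where a whole thing is asked for, a point or a joint stands for the part that bears it (a point fixed in the world has none). Each returns a list of dicts, best first, with "conf" (0 to 1); they miss things now and then, are a little off and sometimes report something else, mostly with a low value. They report only what shows in the picture. A call takes as long as a camera call. They do not tell look-alikes from the thing itself.
- cams.recognise(camera, label): "xyz" ([x, y, z] in m, in the coordinates of the camera as it stood for that picture, good to about 4 mm: the middle of the surface that is visible of it).
- cams.regions_of(camera, label): "mask" (480x640 bool, what is visible of it).
- cams.mark_of(camera, label): "xyz" ([x, y, z] in m, in the coordinates of the camera as it stood for that picture, good to about 4 mm: a listed point, or the origin of a listed thing).
The state is a dict: "time": time; "q": joint angles; "joint_vel": joint speeds; "joint_torque": joint torques, N m; "tool_pos": TCP position; "tcp_rot": TCP orientation; "wrist_force": force on the tool from outside, world axes, zero at the start; "torque": the same for the moment, N m; "width": opening from 0.0 (shut) to 1.0 (fully open).
Only numpy, scipy, OpenCV 4.12 (cv2) and the standard library are available. Lean on these libraries where they do the work, as an engineer would, in place of code of your own. Each camera call takes 0.05 s, during which the arm holds its last target.

## Working session

There is one attempt and no reset: what is moved stays moved. The work goes in short steps, Python scripts to look and compute and a tool call to move; the robot and the scene stay as the last step left them, time stands still between calls to the robot, and variables do not carry over. Pictures are saved under pics/ and viewed, and the job is handed in when it is done.

Besides the shell and the picture viewer there is one more tool, called as a command line: name --argument value ..., lists and objects as JSON in quotes. play_rows: Moves the arm, as the interface text tells. Its arguments: {"type":"object","properties":{"motion":{"type":"array","items":{"type":"array"}},"gripper":{"type":"number"},"squeeze":{"type":"number"}},"required":["motion"]}

```bash
ls; mkdir -p pics; cat > h.py <<'E'
import numpy as np, cv2
from workcell import bot, cams
from scipy.spatial.transform import Rotation as Ro
def shot(n,f):
    p,d=cams.read_camera(n); cv2.imwrite('pics/'+f,p[:,:,::-1]); return p,d
def w(n,x):
    c=cams.calibration(n); return np.array(c['R']).T@(np.array(x)-np.array(c['t']))
def wristw(x,s):
    c=np.array(cams.calibration('wrist')['tool_from_camera']); p=c[:3,:3]@np.array(x)+c[:3,3]
    return Ro.from_rotvec(s['tcp_rot']).as_matrix()@p+np.array(s['tool_pos'])
E
python3 - <<'E'
from h import *
s=bot.read_state(); print(s)
for n in ('scene','top'):
    p,d=shot(n,n+'0.png')
    c=cams.calibration(n); print(n,c, w(n,[0,0,0]))
    for l in ['antenna','nut_a_seat','socket_13','socket_17','socket_22','tray','multimeter','parts_jar','screwdriver','mount_plate']:
        for r in cams.mark_of(n,l)[:4]: print(l,round(r['conf'],2),w(n,r['xyz']).round(3))
p,d=shot('wrist','wrist0.png'); print(cams.calibration('wrist'))
print(bot.read_state()['time'])
E
```

```text
pics
{'time': 0.0, 'q': array([ 1.26309926e+00,  2.64811329e-01,  1.60536443e+00,  9.42805388e-06,
        1.27365072e+00, -3.68970784e-02]), 'joint_vel': array([ 0.00161835,  0.00141249,  0.00028834, -0.00106824,  0.00056651,
        0.00037316]), 'joint_torque': array([ 2.52564445e-03, -5.15080619e+01, -3.67325306e+01,  2.47375310e-04,
        1.25480312e-02,  1.43468912e-05]), 'tool_pos': array([0.18034576, 0.64972487, 0.22992796]), 'tcp_rot': array([-1.32653015, -1.0060933 ,  1.0091438 ]), 'wrist_force': array([-0.35880035,  0.20995557, -0.16449298]), 'torque': array([-0.04273517,  0.01119519,  0.02618323]), 'width': 1.0007167375647976}
scene {'mtx': array([[592.9424166 ,   0.        , 324.56755585],
       [  0.        , 592.9424166 , 231.26477572],
       [  0.        ,   0.        ,   1.        ]]), 'R': array([[ 0.77794689,  0.6282495 , -0.01006022],
       [ 0.40396583, -0.51235674, -0.75782727],
       [-0.48125903,  0.58548538, -0.65237766]]), 't': array([-0.39057362, -0.16348036,  1.45707713])} [ 1.07111753 -0.69147994  0.82274544]
antenna 0.59 [0.526 0.019 0.004]
nut_a_s
[... 1600 characters left out ...]
[0.654 0.393 0.004]
multimeter 0.75 [ 0.434 -0.318  0.005]
parts_jar 0.94 [0.493 0.423 0.001]
screwdriver 0.89 [0.356 0.128 0.001]
mount_plate 0.82 [ 0.459  0.301 -0.001]
{'mtx': array([[371.64829954,   0.        , 317.60444503],
       [  0.        , 371.64829954, 242.30074885],
       [  0.        ,   0.        ,   1.        ]]), 'tool_from_camera': array([[ 9.99999887e-01, -1.36809473e-04, -4.54596310e-04,
         3.16565993e-04],
       [ 4.01522034e-04, -2.67162595e-01,  9.63651382e-01,
        -1.42199987e-01],
       [-2.53287768e-04, -9.63651456e-01, -2.67162510e-01,
         6.78623280e-02],
       [ 0.00000000e+00,  0.00000000e+00,  0.00000000e+00,
         1.00000000e+00]])}
1.15
```

View pics/scene0.png

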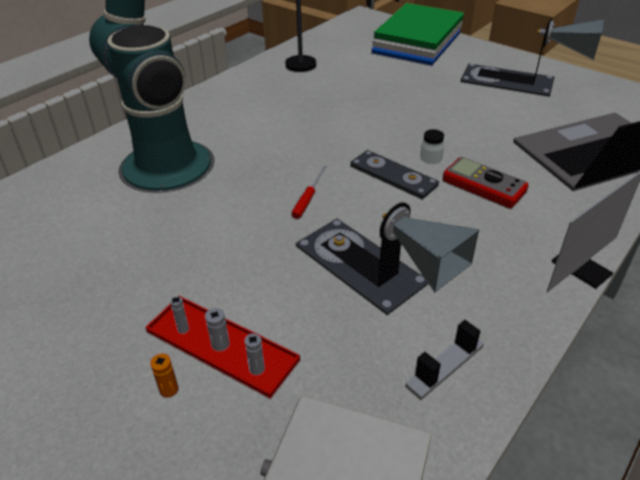

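View pics/top0.png

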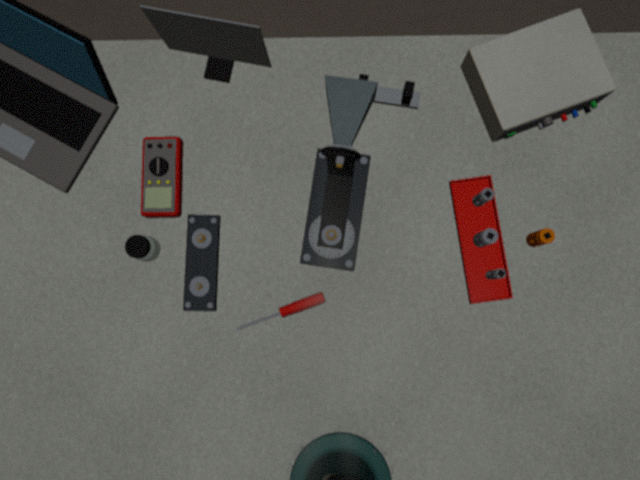

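View pics/wrist0.png

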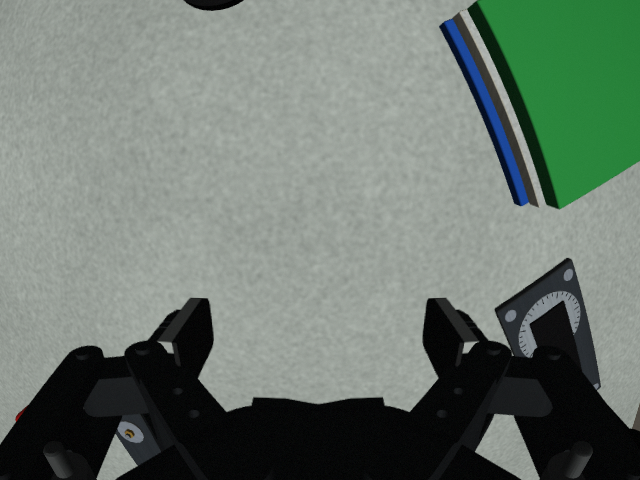

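```bash
python3 - <<'E'
from h import *
s=bot.read_state(); R=Ro.from_rotvec(s['tcp_rot']).as_matrix(); print(R.round(3))
for f,b,n in (('scene0.png',(290,190,480,320),'a'),('scene0.png',(130,270,320,410),'b'),('top0.png',(290,140,380,280),'c'),('top0.png',(440,170,570,310),'d')):
    i=cv2.imread('pics/'+f)[b[1]:b[3],b[0]:b[2]]; cv2.imwrite('pics/z%s.png'%n,cv2.resize(i,None,fx=4,fy=4,interpolation=2))
E
```

```text
[[ 0.268 -0.    -0.964]
 [ 0.964  0.     0.268]
 [ 0.    -1.     0.   ]]
```

play_rows --motion '[[[0.12,-0.15,0],[0,0,-0.2]],[[0.25,-0.3,0.05],[0,0,-0.4]],[[0.37,-0.45,0.05],[0,0,-0.6]],[[0.5,-0.6,0.1],[0,0,-0.8]],[[0.6,-0.75,0.1],[0,0,-0.9]],[[0.6,-0.8,0.1],[0,0,-0.9]]]' --gripper 0

```text
time: 1.9
tool_pos: [0.4078, 0.3542, 0.2699]
tcp_rot: [-1.52, -0.465, 0.463]
wrist_force: [0.8, 0.5, -0.3]
width: 0.999
```

View pics/zb.png

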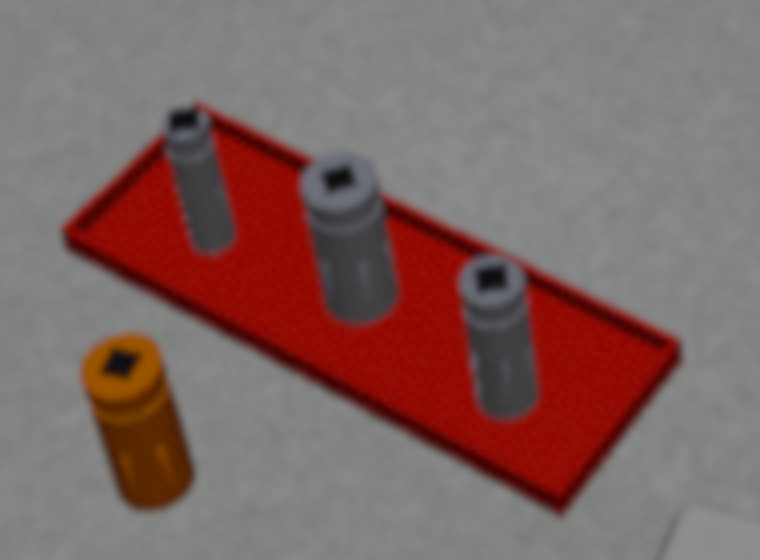

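View pics/zd.png

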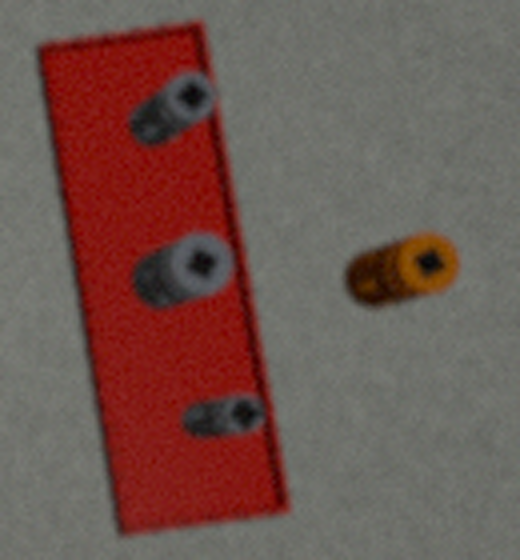

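play_rows --motion '[[[0.1,-0.15,0],[0,0,0.2]],[[0.2,-0.3,-0.05],[0,0,0.4]],[[0.25,-0.45,-0.1],[0,0,0.6]],[[0.3,-0.6,-0.15],[0,0,0.8]],[[0.3,-0.75,-0.2],[0,0,1.0]],[[0.3,-0.84,-0.25],[0,0,1.0]],[[0.3,-0.84,-0.25],[0,0,1.0]],[[0.3,-0.84,-0.25],[0,0,1.0]]]'

```text
time: 2.9
tool_pos: [0.5264, 0.0196, 0.1693]
tcp_rot: [-1.294, -1.065, 1.065]
wrist_force: [0.8, 0.6, 0.6]
width: 0.999
```

```bash
python3 - <<'E'
from h import *
s=bot.read_state(); R=Ro.from_rotvec(s['tcp_rot']).as_matrix(); print(s['tool_pos'],s['q'].round(2),R.round(3))
p,d=shot('wrist','w1.png')
for r in cams.mark_of('wrist','nut_a_seat')[:3]: print(r['conf'],wristw(r['xyz'],s).round(4),r['xyz'])
E
```

```text
[0.52639659 0.01957321 0.16929254] [-0.01  0.03  1.99  0.    1.12 -1.39] [[ 0.193 -0.    -0.981]
 [ 0.981  0.001  0.193]
 [ 0.001 -1.     0.   ]]
0.92 [0.524  0.0171 0.0218] [-0.0032, -0.0138, 0.2968]
0.66 [ 0.353   0.129  -0.0014] [0.0736, -0.2025, 0.2686]
```

View pics/w1.png

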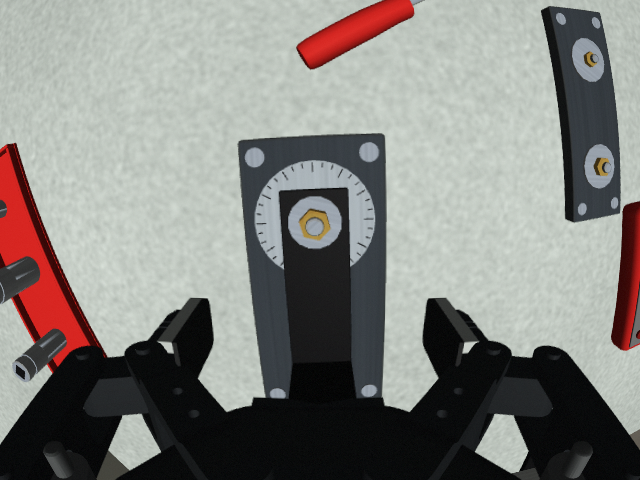

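```bash
cat >> h.py <<'E'
def ray(px,s):
    c=cams.calibration('wrist'); K=np.array(c['mtx']); T=np.array(c['tool_from_camera'])
    d=(np.asarray(px,float)-[K[0,2],K[1,2]])/K[0,0]; th=np.linalg.norm(d,axis=-1,keepdims=True)
    v=np.concatenate([d*np.sinc(th/np.pi),np.cos(th)],-1)
    R=Ro.from_rotvec(s['tcp_rot']).as_matrix()
    return v@T[:3,:3].T@R.T, R@T[:3,3]+np.array(s['tool_pos'])
def plane(px,s,z):
    v,o=ray(px,s); return o+v*((z-o[2])/v[...,2])[...,None]
E
python3 - <<'E'
from h import *
s=bot.read_state(); i=cv2.imread('pics/w1.png')
c=i[180:270,270:360]; cv2.imwrite('pics/w1z.png',cv2.resize(c,None,fx=6,fy=6,interpolation=2))
hsv=cv2.cvtColor(i,cv2.COLOR_BGR2HSV); m=((hsv[...,1]>90)&(hsv[...,0]>8)&(hsv[...,0]<35)).astype(np.uint8)
m[:180]=0;m[270:]=0;m[:,:270]=0;m[:,360:]=0
k,_=cv2.findContours(m,0,1); k=max(k,key=cv2.contourArea)[:,0]
for z in (.0265,.031):
    P=plane(k,s,z)[:,:2]; h=cv2.convexHull(P.astype(np.float32))[:,0]
    A=cv2.contourArea(h); print(z,'AF',np.sqrt(A/0.866)*1e3,P.mean(0))
    best=[(np.ptp(h@[np.cos(a),np.sin(a)])*1e3).round(1) for a in np.deg2rad(range(0,180,10))]; print(best)
# washer
m=((hsv[...,1]<45)&(hsv[...,2]>120)).astype(np.uint8)
E
```

```text
0.0265 AF 22.376196185748498 [0.52327018 0.0190853 ]
[np.float64(25.2), np.float64(25.2), np.float64(24.6), np.float64(23.4), np.float64(22.9), np.float64(23.9), np.float64(24.5), np.float64(24.4), np.float64(23.6), np.float64(22.8), np.float64(22.8), np.float64(24.1), np.float64(24.8), np.float64(25.2), np.float64(25.0), np.float64(24.3), np.float64(23.4), np.float64(24.4)]
0.031 AF 22.02391743707234 [0.52227895 0.0193197 ]
[np.float64(24.8), np.float64(24.8), np.float64(24.2), np.float64(23.0), np.float64(22.5), np.float64(23.5), np.float64(24.1), np.float64(24.0), np.float64(23.2), np.float64(22.4), np.float64(22.4), np.float64(23.7), np.float64(24.4), np.float64(24.8), np.float64(24.6), np.float64(23.9), np.float64(23.0), np.float64(24.0)]
```

View pics/w1z.png

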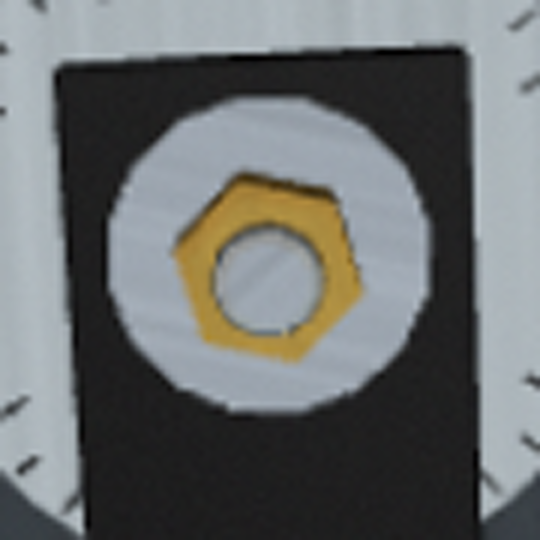

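play_rows --motion '[[[0,-0.15,0.05],[0,0,0.1]],[[-0.03,-0.3,0.05],[0,0,0.2]],[[-0.03,-0.45,0.05],[0,0,0.25]],[[-0.03,-0.6,0.05],[0,0,0.25]],[[-0.03,-0.75,0.02],[0,0,0.25]],[[-0.03,-0.8,0],[0,0,0.25]],[[-0.03,-0.8,0],[0,0,0.25]],[[-0.03,-0.8,0],[0,0,0.25]]]'

```text
time: 4.0
tool_pos: [0.515, -0.2985, 0.1696]
tcp_rot: [-1.206, -1.214, 1.213]
wrist_force: [0.6, 0.2, 0.1]
width: 0.998
```

```bash
python3 - <<'E'
from h import *
s=bot.read_state(); R=Ro.from_rotvec(s['tcp_rot']).as_matrix(); print(s['time'],s['tool_pos'],s['q'].round(2),R.round(3))
p,d=shot('wrist','w2.png')
for r in cams.mark_of('wrist','socket_22')[:4]: print(r['conf'],wristw(r['xyz'],s).round(4),r['xyz'])
E
```

```text
4.0 [ 0.51504542 -0.29851291  0.16960661] [-0.57  0.16  1.85  0.    1.14 -2.14] [[-0.006  0.    -1.   ]
 [ 1.     0.001 -0.006]
 [ 0.001 -1.    -0.   ]]
0.83 [ 0.5176 -0.3046  0.004 ] [-0.0064, -0.0145, 0.3154]
0.8 [ 0.515  -0.4176 -0.001 ] [-0.1194, -0.019, 0.3193]
0.58 [ 0.4358 -0.3147  0.0064] [-0.0161, -0.0928, 0.2912]
```

View pics/w2.png

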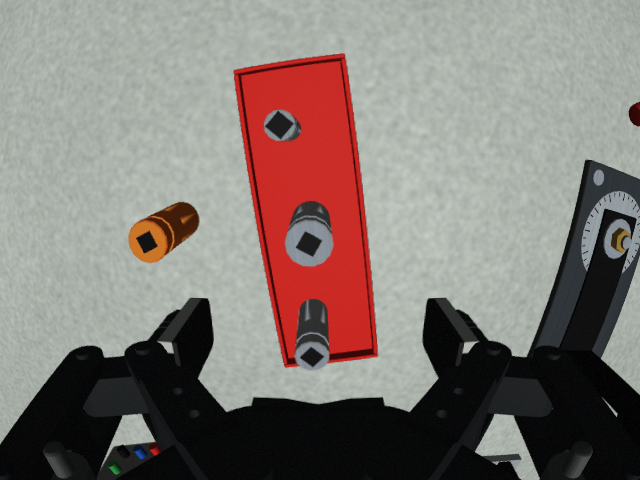

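```bash
python3 - <<'E'
from h import *
s=bot.read_state(); i=cv2.imread('pics/w2.png')
for c in ([309,242],[281,125],[312,355]): print(plane(np.array([c,[c[0]+10,c[1]]]),s,.081).round(4))
p=i[205:280,270:345]; cv2.imwrite('pics/w2z.png',cv2.resize(p,None,fx=8,fy=8,interpolation=2))
hsv=cv2.cvtColor(i,cv2.COLOR_BGR2HSV)
m=((hsv[...,2]>110)&(hsv[...,1]<60)).astype(np.uint8); q=np.zeros_like(m); q[215:270,282:338]=m[215:270,282:338]
k,_=cv2.findContours(q,0,1); k=max(k,key=cv2.contourArea)[:,0]; P=plane(k,s,.081)[:,:2]
print(cv2.minEnclosingCircle(P.astype(np.float32)), cv2.fitEllipse(k))
E
```

```text
[[ 0.5112 -0.3039  0.081 ]
 [ 0.5112 -0.2974  0.081 ]]
[[ 0.4368 -0.3213  0.081 ]
 [ 0.4369 -0.3151  0.081 ]]
[[ 0.5967 -0.3019  0.081 ]
 [ 0.5966 -0.2946  0.081 ]]
((0.5119563341140747, -0.30430832505226135), 0.01566172204911709) ((308.52313232421875, 242.84567260742188), (45.03388977050781, 46.82399368286133), 96.0440673828125)
```

View pics/w2z.png

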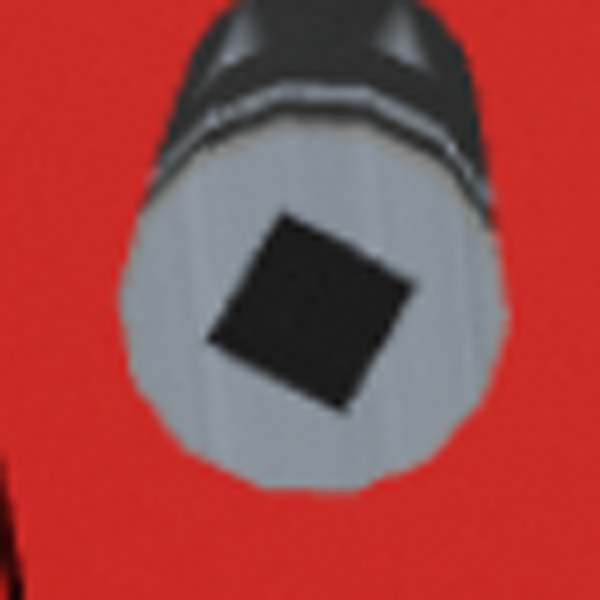

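play_rows --motion '[[[-0.0075,-0.014,-0.08],[0,0,0]],[[-0.0075,-0.014,-0.16],[0,0,0]],[[-0.0075,-0.014,-0.24],[0,0,0]],[[-0.0075,-0.014,-0.3],[0,0,0]],[[-0.0075,-0.014,-0.334],[0,0,0]],[[-0.0075,-0.014,-0.334],[0,0,0]]]'

```text
time: 4.85
tool_pos: [0.5111, -0.3048, 0.035]
tcp_rot: [-1.205, -1.212, 1.213]
wrist_force: [1.0, 1.0, 0.6]
width: 1.0
```

play_rows --motion '[[[0,0,0],[0,0,0]],[[0,0,0],[0,0,0]],[[0,0,0],[0,0,0]],[[0,0,0],[0,0,0]],[[0,0,0],[0,0,0]],[[0,0,0],[0,0,0]],[[0,0,0],[0,0,0]],[[0,0,0],[0,0,0]]]' --gripper 1 --squeeze 60

```text
time: 5.85
tool_pos: [0.512, -0.3063, 0.0367]
tcp_rot: [-1.209, -1.213, 1.212]
wrist_force: [-1.1, -0.1, 5.1]
width: 0.36
```

```bash
python3 - <<'E'
from h import *
s=bot.read_state();print(s['time'],s['tool_pos'],s['width'],s['wrist_force'])
p,d=shot('wrist','w3.png')
E
```

```text
5.85 [ 0.51202745 -0.30626111  0.03669973] 0.35961778482736767 [-1.09223802 -0.13083618  5.06118687]
```

View pics/w3.png

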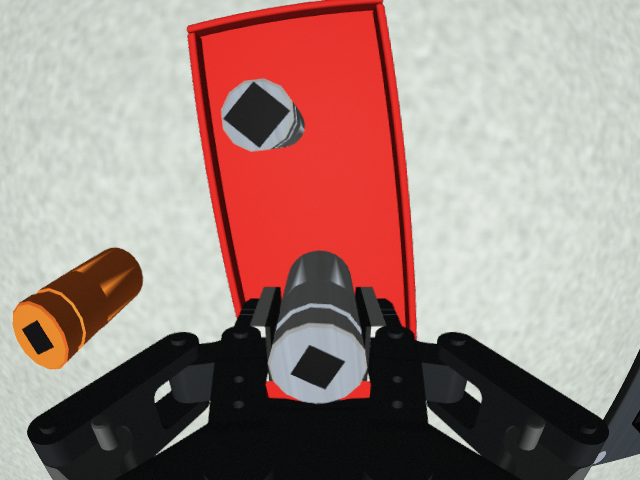

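play_rows --motion '[[[0,0,0.03],[0,0,0]],[[0,0,0.1],[0,0,0]],[[0,0,0.2],[0,0,0]],[[0.01,0.1,0.3],[0,0,0]],[[0.02,0.2,0.32],[0,0,0]],[[0.03,0.32,0.32],[0,0,0]],[[0.03,0.44,0.32],[0,0,0]],[[0.03,0.56,0.32],[0,0,0]],[[0.03,0.62,0.32],[0,0,0]],[[0.03,0.62,0.32],[0,0,0]]]'

```text
time: 7.15
tool_pos: [0.5228, -0.0563, 0.1635]
tcp_rot: [-1.205, -1.214, 1.215]
wrist_force: [-0.2, -0.1, -1.9]
width: 0.359
```

play_rows --motion '[[[0,0,0],[0,0,0]],[[0,0,0],[0,0,0]]]'

```text
time: 7.4
tool_pos: [0.5233, -0.0589, 0.1636]
tcp_rot: [-1.208, -1.211, 1.212]
wrist_force: [-0.6, -0.6, -1.6]
width: 0.358
```

```bash
python3 - <<'E'
from h import *
s=bot.read_state();print(s['time'],s['tool_pos'],s['width'],s['wrist_force'],s['q'].round(2)); print(Ro.from_rotvec(s['tcp_rot']).as_matrix().round(3))
np.save('s4.npy',s,allow_pickle=True)
p,d=shot('wrist','w4.png'); np.save('d4.npy',d)
for r in cams.mark_of('wrist','nut_a_seat')[:4]: print(r['conf'],wristw(r['xyz'],s).round(4),r['xyz'])
E
```

```text
7.4 [ 0.52334648 -0.05888074  0.16362358] 0.35835474572069853 [-0.59850468 -0.58942471 -1.60212923] [-0.16  0.04  1.99 -0.    1.11 -1.73]
[[-0.003 -0.    -1.   ]
 [ 1.    -0.    -0.003]
 [-0.    -1.     0.   ]]
0.98 [0.5242 0.0154 0.0215] [0.0741, -0.0096, 0.2923]
```

View pics/w4.png

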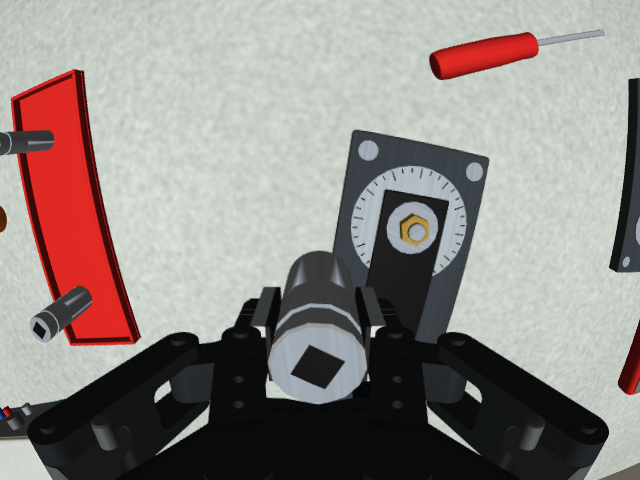

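```bash
cat >nut.py <<'E'
from h import *
from scipy.optimize import least_squares
def washer(f,s,c,r=34,thr=100):
    i=cv2.imread(f); g=i.max(2); m=(g>thr).astype(np.uint8)
    yy,xx=np.mgrid[:480,:640]; m[(xx-c[0])**2+(yy-c[1])**2>r*r]=0
    n,l=cv2.connectedComponents(m); m=(l==l[c[1],c[0]]).astype(np.uint8)
    k,_=cv2.findContours(m,0,1); k=max(k,key=cv2.contourArea)
    k=cv2.convexHull(k)[:,0]
    P=plane(k,s,.020)[:,:2]
    x=least_squares(lambda x:np.hypot(*(P-x[:2]).T)-x[2],[*P.mean(0),.022]).x
    return x
def nuthull(f,s,c,h=.0265,r=22):
    i=cv2.imread(f); hsv=cv2.cvtColor(i,cv2.COLOR_BGR2HSV); m=((hsv[...,1]>90)&(hsv[...,0]>8)&(hsv[...,0]<35)).astype(np.uint8)
    yy,xx=np.mgrid[:480,:640]; m[(xx-c[0])**2+(yy-c[1])**2>r*r]=0
    k,_=cv2.findContours(m,0,1); k=max(k,key=cv2.contourArea)[:,0]
    P=plane(k,s,h)[:,:2]; H=cv2.convexHull(P.astype(np.float32))[:,0]
    # orientation by 6-fold moment of hull radius
    cc=H.mean(0); D=cv2.contourArea(H); 
    w=[(np.mean([np.ptp(H@[np.cos(a+j*np.pi/3),np.sin(a+j*np.pi/3)]) for j in range(3)])) for a in np.deg2rad(np.arange(0,60,1))]
    return P.mean(0),np.argmin(w),np.argmax(w),min(w),max(w)
def socktop(f,s,b,z):
    i=cv2.imread(f); hsv=cv2.cvtColor(i,cv2.COLOR_BGR2HSV); m=((hsv[...,2]>110)&(hsv[...,1]<60)).astype(np.uint8)
    q=np.zeros_like(m); q[b[1]:b[3],b[0]:b[2]]=m[b[1]:b[3],b[0]:b[2]]
    n,l,st,_=cv2.connectedComponentsWithStats(q); j=1+np.argmax(st[1:,4]); q=(l==j).astype(np.uint8)
    k,_=cv2.findContours(q,0,1); k=max(k,key=cv2.contourArea); k=cv2.convexHull(k)[:,0]; P=plane(k,s,z)[:,:2]
    x=least_squares(lambda x:np.hypot(*(P-x[:2]).T)-x[2],[*P.mean(0),.016],loss='soft_l1',f_scale=.0005).x
    return x,st[j]
E
python3 - <<'E'
from nut import *
s=np.load('s4.npy',allow_pickle=True).item()
# depth-based check of washer
for t in (90,110,130): print('washer',washer('pics/w4.png',s,(398,229),thr=t).round(4))
for h in (.0265,.031): print('nut',nuthull('pics/w4.png',s,(412,229),h))
print(socktop('pics/w4.png',s,(262,305,372,405),s['tool_pos'][2]+.045), s['tool_pos'])
c=cv2.imread('pics/w4.png'); cv2.imwrite('pics/w4z.png',cv2.resize(c[180:410,250:460],None,fx=3.5,fy=2.5,interpolation=2)[:600])
d=np.load('d4.npy');print(d[225:236,400:425:3].round(3),d[360:370:4,300:340:8])
E
```

```text
washer [0.5231 0.0159 0.0206]
washer [0.523  0.0159 0.0205]
washer [0.5229 0.016  0.0204]
nut (array([0.5222304 , 0.01746491]), np.int64(35), np.int64(9), np.float64(0.02340928495928281), np.float64(0.02562569361630628))
nut (array([0.52115682, 0.01623767]), np.int64(35), np.int64(9), np.float64(0.023032176741278308), np.float64(0.025212897529374233))
(array([ 0.52255455, -0.05913834,  0.0156869 ]), array([ 266,  323,  101,   81, 5180], dtype=int32)) [ 0.52334648 -0.05888074  0.16362358]
[[0.289 0.282 0.283 0.282 0.278 0.279 0.278 0.277 0.282]
 [0.291 0.282 0.283 0.282 0.278 0.278 0.277 0.278 0.282]
 [0.291 0.284 0.282 0.282 0.277 0.277 0.277 0.279 0.278]
 [0.291 0.283 0.282 0.281 0.277 0.278 0.277 0.278 0.277]
 [0.292 0.284 0.282 0.28  0.278 0.277 0.277 0.277 0.278]
 [0.291 0.283 0.284 0.279 0.278 0.277 0.278 0.279 0.276]
 [0.292 0.284 0.285 0.278 0.279 0.277 0.278 0.278 0.277]
 [0.294 0.283 0.285 0.279 0.278 0.278 0.278 0.278 0.279]
 [0.293 0.284 0.283 0.278 0.278 0.28  0.28  0.279 0.279]
 [0.295 0.284 0.285 0.28  0.279 0.278 0.278 0.278 0.278]
 [0.295 0.285 0.285 0.28  0.28  0.278 0.279 0.278 0.278]] [[0.11186453 0.11200351 0.11223509 0.1112657  0.11181594]
 [0.11193877 0.11219557 0.11296287 0.11144616 0.11250366]
 [0.11193226 0.11329537 0.11322498 0.11266027 0.11256673]]
```

View pics/w4z.png

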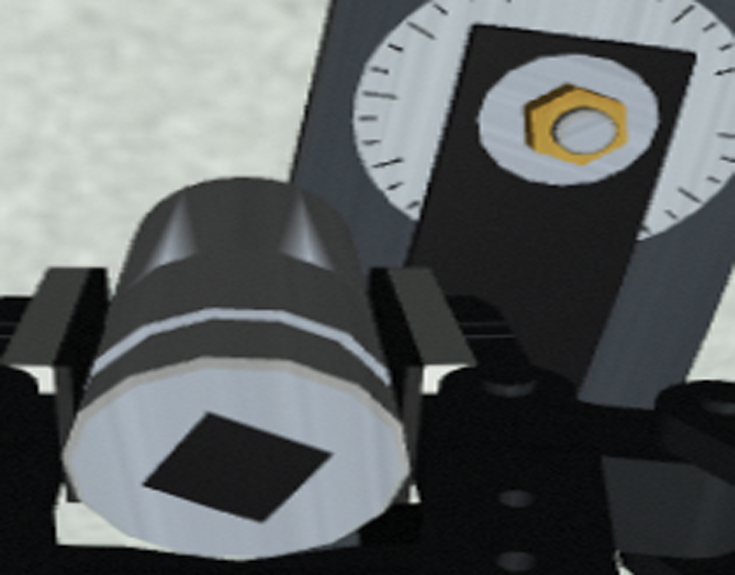

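```bash
python3 - <<'E'
from nut import *
s=np.load('s4.npy',allow_pickle=True).item()
for t in (80,100,130): print('washer',washer('pics/w4.png',s,(398,229),r=46,thr=t).round(4))
R=np.array([[.193,0,-.981],[.981,.001,.193],[.001,-1,0]])
s1=dict(tool_pos=[.5264,.01957,.16929],tcp_rot=Ro.from_matrix(R).as_rotvec())
for t in (80,100,130): print('washer1',washer('pics/w1.png',s1,(298,222),r=46,thr=t).round(4))
# hex corners top face from w4 zoom
z=np.array([[527,103],[570,84],[625,98],[627,131],[583,165],[538,145]],float); px=z/[3.5,2.5]+[250,180]
P=plane(px,s,.0285)[:,:2]; c=P.mean(0); print(c,np.hypot(*(P-c).T),np.rad2deg(np.arctan2((P-c)[:,1],(P-c)[:,0]))%60)
z=np.array([[208,412],[332,454],[263,522],[143,485]],float); px=z/[3.5,2.5]+[250,180]
P=plane(px,s,s['tool_pos'][2]+.045)[:,:2]; e=np.roll(P,-1,0)-P; print(P,np.hypot(*e.T),np.rad2deg(np.arctan2(e[:,1],e[:,0]))%90)
E
```

```text
washer [0.5224 0.0177 0.0219]
washer [0.5225 0.0178 0.0217]
washer [0.5225 0.0177 0.0214]
washer1 [0.5225 0.0182 0.0219]
washer1 [0.5225 0.0181 0.0218]
washer1 [0.5225 0.0181 0.0214]
[0.52094824 0.01801977] [0.0136016  0.01218108 0.01288534 0.01209741 0.01444662 0.01189902] [ 5.2295903  13.25503192  6.12491875 15.25188086  8.14586003 10.77684882]
[[ 0.51467205 -0.06107931]
 [ 0.52090468 -0.05013555]
 [ 0.53172563 -0.05612275]
 [ 0.52577844 -0.06704163]] [0.01259412 0.01236687 0.01243346 0.0126056 ] [60.33786067 61.04435089 61.42418561 61.77148457]
```

play_rows --motion '[[[0,0.06,0],[0,0,0.1]],[[0,0.13,0],[0,0,0.189]],[[-0.001,0.1925,-0.05],[0,0,0.189]],[[-0.001,0.1925,-0.12],[0,0,0.189]],[[-0.001,0.1925,-0.18],[0,0,0.189]],[[-0.001,0.1925,-0.21],[0,0,0.189]],[[-0.001,0.1925,-0.22],[0,0,0.189]],[[-0.001,0.1925,-0.22],[0,0,0.189]],[[-0.001,0.1925,-0.22],[0,0,0.189]]]'

```text
time: 8.62
tool_pos: [0.5239, 0.019, 0.0767]
tcp_rot: [-1.135, -1.322, 1.32]
wrist_force: [-0.1, -0.3, -2.0]
width: 0.363
```

```bash
python3 - <<'E'
from h import *
s=bot.read_state();print(s['time'],s['tool_pos'],s['width'],s['wrist_force'],s['torque'],s['q'].round(2)); print(Ro.from_rotvec(s['tcp_rot']).as_matrix().round(3))
p,d=shot('wrist','w5.png');p,d=shot('scene','s5.png');q=cv2.imread('pics/s5.png')[130:330,260:500];cv2.imwrite('pics/s5z.png',cv2.resize(q,None,fx=3,fy=3,interpolation=2))
E
```

```text
8.625 [0.52392982 0.01896003 0.0767139 ] 0.36298805590709654 [-0.05375812 -0.33620999 -1.95456334] [-0.00610626  0.00705101  0.00517619] [-0.01  0.13  2.07 -0.    0.94 -1.73]
[[-0.152  0.002 -0.988]
 [ 0.988 -0.    -0.152]
 [-0.    -1.    -0.002]]
```

View pics/w5.png

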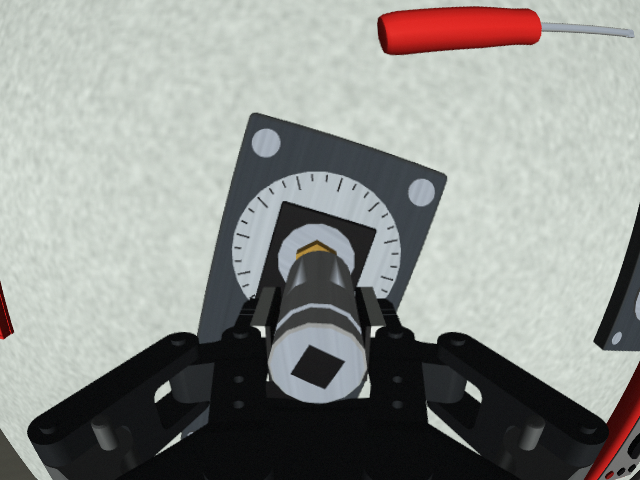

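View pics/s5z.png

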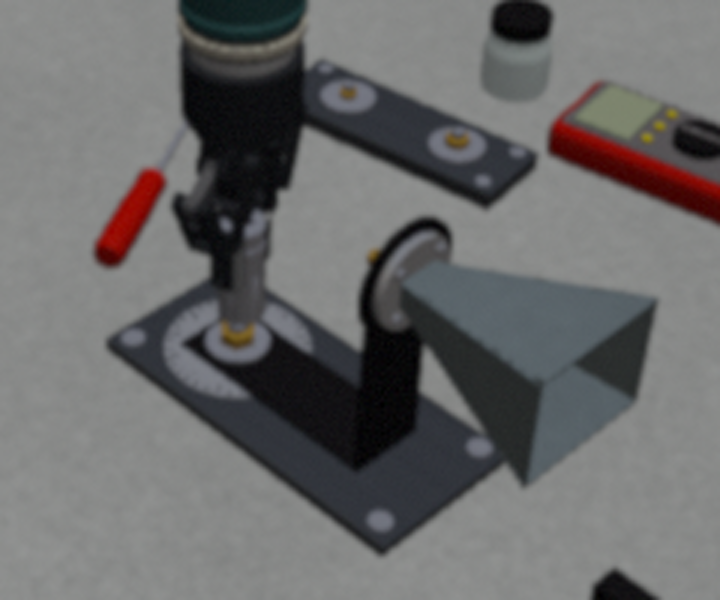

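```bash
python3 - <<'E'
from nut import *
s=bot.read_state(); i=cv2.imread('pics/w5.png'); g=i.max(2).astype(float)
# radial edge search upper arc
E=[]
for a in np.deg2rad(np.arange(195,346,5)):
    r=np.arange(26,50,.5); xs=316+r*np.cos(a); ys=257+r*np.sin(a)
    v=cv2.remap(g.astype(np.float32),xs.astype(np.float32)[None],ys.astype(np.float32)[None],1)[0]
    dv=np.diff(v); j=np.argmin(dv); E.append((xs[j]+.0,ys[j]))
E=np.array(E); P=plane(E,s,.020)[:,:2]
f=least_squares(lambda x:np.hypot(*(P-x[:2]).T)-.022,[*P.mean(0)],loss='soft_l1',f_scale=.0005); print(f.x, (f.fun*1e3).round(1))
print(socktop('pics/w5.png',s,(262,305,372,405),s['tool_pos'][2]+.045), s['tool_pos'])
E
```

```text
[0.52277968 0.0180179 ] [-0.2 -0.6 -0.  -0.4 -0.1 -0.2  0.1  0.3  0.2 -0.2 -0.   0.1  0.5  0.3
  0.1 -0.2  0.1  0.4  0.  -0.  -0.1  0.   0.1 -0.  -0.5 -0.1  0.2  0.
 -0.2 -0.2 -0.4]
(array([0.52272543, 0.01902537, 0.01544079]), array([ 268,  323,   99,   80, 4874], dtype=int32)) [0.52377087 0.01904021 0.07660976]
```

play_rows --motion '[[[-0.001,-0.0025,-0.01],[0,0,0]],[[-0.001,-0.0025,-0.02],[0,0,0]],[[-0.001,-0.0025,-0.028],[0,0,0]],[[-0.001,-0.0025,-0.034],[0,0,0]],[[-0.001,-0.0025,-0.04],[0,0,0]],[[-0.001,-0.0025,-0.04],[0,0,0]]]'

```text
time: 9.48
tool_pos: [0.5229, 0.0181, 0.0613]
tcp_rot: [-1.133, -1.321, 1.321]
wrist_force: [-5.0, 0.8, 10.3]
width: 0.362
```

play_rows --motion '[[[-0.002,0,0],[0,0,0]],[[-0.002,0,-0.006],[0,0,0]],[[-0.002,0,-0.006],[0,0,0.05]],[[-0.002,0,-0.006],[0,0,0]],[[-0.002,0,-0.006],[0,0,-0.05]],[[-0.002,0,-0.006],[0,0,0]]]'

```text
time: 10.22
tool_pos: [0.5234, 0.0181, 0.0609]
tcp_rot: [-1.135, -1.323, 1.32]
wrist_force: [-6.8, 0.1, 20.0]
width: 0.359
```

```bash
python3 - <<'E'
from h import *
s=bot.read_state();print(s['time'],s['tool_pos'],s['width'],s['wrist_force'],s['torque'],s['q'].round(2)); print(Ro.from_rotvec(s['tcp_rot']).as_matrix().round(3))
p,d=shot('wrist','w6.png')
E
```

```text
10.225 [0.52340061 0.01810213 0.06086717] 0.3592173685706738 [-6.76580312  0.09427089 20.04119728] [-0.15600533  1.42389319 -0.07526649] [-0.01  0.15  2.08 -0.    0.91 -1.74]
[[-0.153  0.002 -0.988]
 [ 0.988 -0.    -0.153]
 [-0.001 -1.    -0.002]]
```

View pics/w6.png

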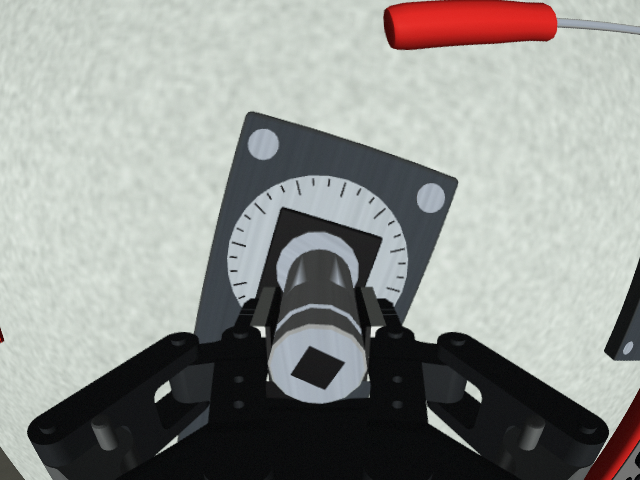

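play_rows --motion '[[[0,0,0.015],[0,0,0]],[[0,0,0.02],[0,0,-0.2]],[[0,0,0.02],[0,0,-0.4]],[[0,0,0.02],[0,0,-0.667]],[[0,0,0.02],[0,0,-0.667]],[[0,0,0.01],[0,0,-0.667]],[[0,0,0.005],[0,0,-0.667]],[[0,0,0],[0,0,-0.667]],[[0,0,0],[0,0,-0.667]]]'

```text
time: 11.4
tool_pos: [0.5219, 0.0179, 0.057]
tcp_rot: [-1.363, -0.932, 0.932]
wrist_force: [1.5, -2.1, -2.6]
width: 0.363
```

```bash
python3 - <<'E'
from h import *
for _ in range(4):
    s=bot.read_state();print(s['time'],s['tool_pos'],s['wrist_force'],s['torque'])
    p,d=shot('wrist','w7.png')
print(Ro.from_rotvec(s['tcp_rot']).as_matrix().round(3))
E
```

```text
11.4 [0.52185115 0.01785226 0.05699744] [ 1.51353344 -2.1065812  -2.59296789] [-0.4585944  -0.20664457  0.00176453]
11.45 [0.52178879 0.01784263 0.05698798] [ 1.53287354 -2.044618   -3.26717256] [-0.38151104 -0.23576012 -0.00639119]
11.5 [0.5218043  0.01787835 0.05700451] [ 0.73140353 -3.02169124 -3.22017609] [-0.49808466 -0.24662744 -0.0471914 ]
11.55 [0.52178926 0.01787792 0.05705974] [ 1.77721842 -1.90716882 -3.14297008] [-0.59127649 -0.2105787  -0.00997002]
[[ 0.363  0.    -0.932]
 [ 0.932 -0.     0.363]
 [-0.    -1.    -0.   ]]
```

View pics/w7.png

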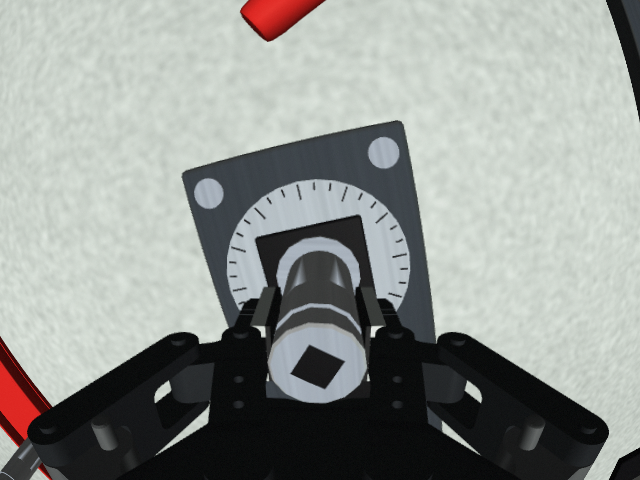

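play_rows --motion '[[[0,0,-0.005],[0,0,0]],[[0,0,-0.01],[0,0,0]],[[0,0,-0.013],[0,0,0]],[[0,0,-0.016],[0,0,0]],[[0,0,-0.016],[0,0,0]],[[0,0,-0.016],[0,0,0]]]'

```text
time: 12.35
tool_pos: [0.5223, 0.0179, 0.0526]
tcp_rot: [-1.363, -0.932, 0.931]
wrist_force: [-4.2, -3.6, 10.6]
width: 0.363
```

play_rows --motion '[[[0,0,0],[0,0,-0.08]],[[0,0,0],[0,0,-0.16]],[[0,0,0],[0,0,-0.24]],[[0,0,0],[0,0,-0.32]],[[0,0,0],[0,0,-0.4]],[[0,0,0],[0,0,-0.48]],[[0,0,0],[0,0,-0.56]],[[0,0,0],[0,0,-0.64]],[[0,0,0],[0,0,-0.64]]]'

```text
time: 13.48
tool_pos: [0.5222, 0.0178, 0.0526]
tcp_rot: [-1.502, -0.546, 0.545]
wrist_force: [-3.6, -3.3, 11.0]
width: 0.359
```

```bash
python3 - <<'E'
from h import *
s=bot.read_state();print(s['time'],s['tool_pos'],s['wrist_force'],s['torque'],s['width'])
R=Ro.from_rotvec(s['tcp_rot']).as_matrix();print(np.rad2deg(np.arctan2(R[1,0],R[0,0])))
p,d=shot('wrist','w8.png')
E
```

```text
13.475 [0.52223088 0.01784997 0.05258511] [-3.57364975 -3.30030498 10.99139102] [-0.86189957  0.78516096 -0.03229972] 0.35878005973588656
39.92741979850943
```

View pics/w8.png

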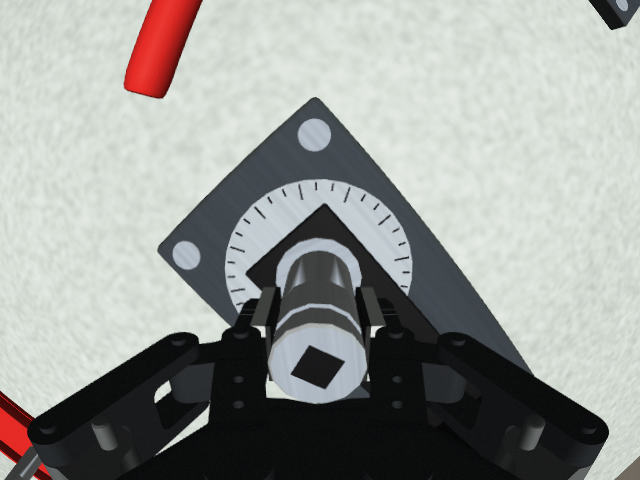

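play_rows --motion '[[[0,0,0],[0,0,-0.08]],[[0,0,0],[0,0,-0.16]],[[0,0,0],[0,0,-0.24]],[[0,0,0],[0,0,-0.32]],[[0,0,0],[0,0,-0.4]],[[0,0,0],[0,0,-0.49]],[[0,0,0],[0,0,-0.49]],[[0,0,0],[0,0,-0.49]]]'

```text
time: 14.52
tool_pos: [0.5222, 0.0181, 0.0526]
tcp_rot: [-1.557, -0.245, 0.245]
wrist_force: [-3.6, -3.1, 10.5]
width: 0.364
```

```bash
python3 - <<'E'
from h import *
s=bot.read_state();print(s['time'],s['tool_pos'],s['wrist_force'],s['torque'],s['width'],s['joint_vel'].round(3))
R=Ro.from_rotvec(s['tcp_rot']).as_matrix();print(R.round(3),np.rad2deg(np.arctan2(R[1,0],R[0,0])))
p,d=shot('wrist','w9.png'); shot('scene','s9.png');q=cv2.imread('pics/s9.png')[130:330,260:500];cv2.imwrite('pics/s9z.png',cv2.resize(q,None,fx=3,fy=3,interpolation=2))
E
```

```text
14.525 [0.5221837  0.0181112  0.05258968] [-3.56540282 -3.13871547 10.50959581] [-0.61607948  0.79211338  0.05185464] 0.364248511955424 [-0.001 -0.001  0.     0.    -0.001 -0.001]
[[ 0.952  0.    -0.307]
 [ 0.307 -0.     0.952]
 [ 0.    -1.    -0.   ]] 17.884169949586212
```

View pics/w9.png

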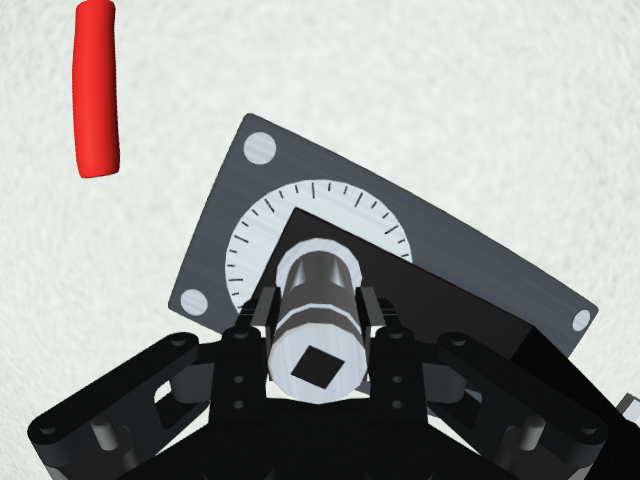

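View pics/s9z.png

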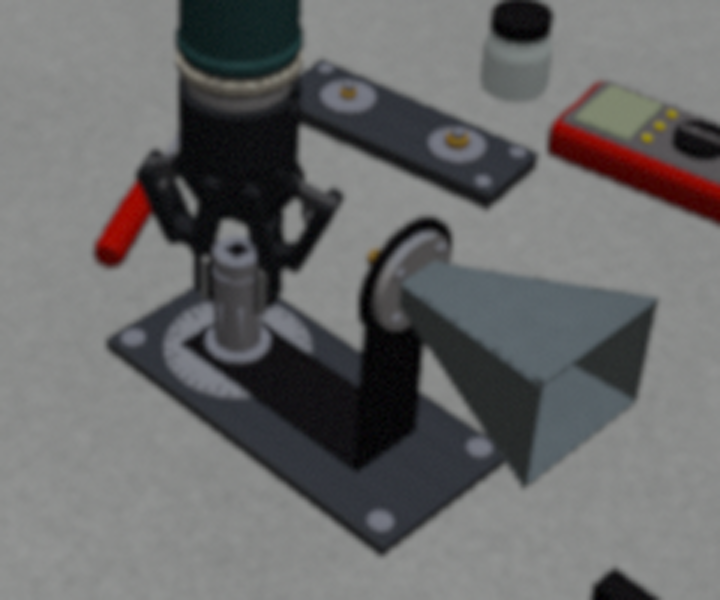

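```bash
python3 - <<'E'
from h import *
print(bot.finish_job())
E
```

```text
the job is handed in; nothing more can be done
None
```

I fitted the 22 mm socket fully over the antenna stand's nut and turned it clockwise by an estimated eighth of a turn. I handed the job in at about 14.6 s with the socket still gripped and upright.

- **Choosing the socket:** in the wrist camera the nut measured about 22 mm across flats. I took the grey 22 mm socket from the middle of the tray and left the orange look-alike and the other two sockets alone. No other socket was tried, so none had to go back.
- **Fitting it:** the first try, about 30° off, stopped on top of the nut at about 20 N. That also shows the socket is not oversize for this nut. After I lifted it and turned it 30°, it dropped over. I then pushed it down to the washer: tool height 52.6 mm against 52.7 mm expected, with about 10.5 N of push.
- **Turning the nut:** I turned the socket 51° clockwise, about 6° of which should be free play. That puts the nut at roughly 45°, and anywhere from 39° to 51° is possible. I could not see the nut under the socket, so this comes from the tool's rotation. The wrist torque reading was too noisy to confirm it.
- **Last checks:** the grip had not slipped, the tool was vertical, and the arm was still. In the last scene picture the socket sits flat on the washer. The parts of the multimeter, jar and screwdriver in view look undisturbed.
- **One disagreement:** the networks on the scene and top cameras placed the nut about 4 mm further out in x than the wrist camera. I used the wrist value, and the clean seating bore it out.

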